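Close the sample tray's seam with the stylus

ROBOT

A 6-joint arm with a two-finger parallel gripper is mounted at the origin on the work surface. World frame = base frame: x ahead of the robot, y to its left, z up, the work surface at z = 0. Lengths are in mm, angles in rad, forces in N, time in s.
With the tool pointing down it reaches from about 350 to 875 mm from the base axis. Payload 4.2 kg.
Tool frame: the origin (TCP) lies at the very end of the fingers, on their centre line; the grasp point (between the pads) lies 19 mm behind it; z points along the fingers, y is the line along which they close (so a half turn about z gives the same grasp; the last joint's range is limited). The gripper opens to 85 mm and grips with 20 to 120 N. Pads are 22 mm wide; open, the fingers measure 114 mm over their backs; the gripper's body (76 mm by 85 mm) begins 54 mm behind the grasp point. The pads swing forward as they close: fully open they stand 13 mm farther back than shut.
Start: joints at [1.597, 0.385, 0.008, 0, -1.194, -0.259], TCP at [144.158, 608.126, 231.312] pointing down, gripper open.
Joint ranges: [-3.14, 3.14], [-1.21, 2.06], [-1.07, 1.41], [-3.16, 2.05], [-2.99, -0.16], [-3.1, 3.1]. Speed limits (rad/s): [2.79, 2.79, 3.14, 3.14, 3.14, 3.14].

INTERFACE

Orientations are given as a unit quaternion [x, y, z, w].
In Python, from workcell import ctrl gives the robot as it stands.
- The arm moves only by the tool apply_moves, never from a script. Its argument "commands" is a list that holds one entry, the list of rows, each a list of 5 numbers: the shift along the tool's x, y, z in m, then the turn about the tool's z in rad, then the opening, from 0 (shut) to 1 (fully open). In form: [[[tx, ty, tz, twist, hand], ...]]. A call has exactly 10 rows; each row shifts and turns the commanded pose from where the row before left it, along the tool's axes as they then stand; what a row does not reach is not made up. A row lasts 1/8 s, in which the tool goes at most 62.5 mm and 10.7 degrees, less where a joint would pass 70% of its speed; a pose out of reach is approached as far as the arm can. A call with a gripper value outside its range is refused whole. The fingers move at their own pace and stop on an object; "squeeze" is the grip in N (left out, the last holds). Time passes only in rows, so rows that do not move let the fingers close, or fill a call up. It gives the time, the measured TCP pose, the force, the opening and the grip force at its end, in the units of the state.
- ctrl.read_state(): the state, without advancing time (a new reading comes with each control period).
- ctrl.camera(name): name is "scene" or "side" or "wrist"; returns a dict with "img" (384x512x3 uint8, red, green, blue), "range_z" (384x512 float32, mm along the optical axis (not along the pixel's ray), 0 where there is no reading), "fx", "fy", "cx", "cy" (pixels), "distortion" ([k1, k2, p1, p2, k3] as OpenCV has them; the pictures are not rectified), "world_to_cam" (4x4, takes a point from world to camera coordinates); the wrist camera has in their place "mount" (4x4, takes a point from camera to tool coordinates, whose origin is the TCP and whose axes are the flange's). Camera axes: x right, y up, looking along -z (the intrinsics and any distortion apply to the point x, -y, -z); pixel columns grow to the right and rows downward; lengths in mm; the calibration is good to about 2 mm. A picture is of the moment at which its call begins: read the wrist's pose just before it.
- ctrl.finish_job(): hands the job in; it is judged then, once.
Trained networks look in the newest picture that a camera, given by its name, has taken for a name from the list of things; names that differ only in an ending like _2 or _b are one class to them, and where a whole thing is asked for, a point or a joint stands for the part that bears it (a point fixed in the world has none). Each returns a list of dicts, best first, with "score" (0 to 1); they miss things now and then, are a little off and sometimes report something else, mostly with a low value. They report only what shows in the picture. A call takes as long as a camera call. They do not tell look-alikes from the thing itself.
- ctrl.recognise(name, camera): "at" ([column, row] in pixels, amid what is visible of it).
- ctrl.cut_out(name, camera): "pixels" (384x512 bool, what is visible of it) and "at" ([column, row] in pixels, amid what is visible of it).
- ctrl.place_of(name, camera): "at" ([column, row] in pixels: a listed point, or the origin of a listed thing).
The state is a dict: "t": time; "q": joint angles; "joint_vel": joint speeds; "effort": joint torques, N m; "tool_pos": TCP position; "ee_rot": TCP orientation; "force": force on the tool from outside, world axes, zero at the start; "torque": the same for the moment, N m; "finger_gap": finger opening in mm; "grip_force": force on a finger pad.
Only numpy, scipy, OpenCV 4.12 (cv2) and the standard library are available. Lean on these libraries where they do the work, as an engineer would, in place of code of your own. Each camera call takes 0.05 s, during which the arm holds its last target. There are 200 camera calls.

TASK

Take the stylus from its stand and with it swing the bar round off the seam of the sample tray to its far stop before any key is pressed. Then run the stylus tip along the groove in one slow, unbroken pass (no faster than about 4 cm/s, tip kept down in the groove) from the open end of the long run, round both bends, to the end of the short run, pressing all five steel keys home. Hang the stylus upright back in its stand and let go; touch the tray only with the stylus and leave the other things where they stand.

Things in the scene. Friction and masses are not known exactly. Their poses are not given: they have to be found in the camera images.
- tray: White sample tray fixed to the bench, a flat block 150 (its x) by 200 (its y) mm and 26 mm high. Origin on the bench; the block spans x -70..80, y -120..80 mm. On its top face (26 mm up) runs the seam: a flat-floored groove 21 mm wide between two round grey ribs 5 mm high, bent twice by 45 degrees. A flat grey panel 4 mm high fills the top inside the bend. Five steel keys stand in the groove and a swing bar is pivoted beside it.
- seam_start (a point): Start of the seam: the open end of the long straight run, on the groove floor at its centre line (tray x -45, y -102 mm). Groove runs straight from here to seam_bend1 (107 mm); axes as the tray.
- seam_bend1 (a point): First 45-degree bend of the seam, on the groove floor's centre line; straight from here to seam_bend2 (64 mm).
- seam_bend2 (a point): Second 45-degree bend, on the groove floor's centre line; straight from here to seam_end (60 mm).
- seam_end (a point): Finish of the seam, the open end of the short run, on the groove floor's centre line.
- bar_pivot (a point): Foot of the swing bar's pivot post on the tray's top face (tray x 25, y -25 mm). The post is vertical, 26 mm across at most and 48 mm high.
- bar (a joint): The swing bar is an aluminium flat 14 mm wide, 10 mm high and 110 mm long from pivot axis to free end; it swings level, its underside 26 mm above the groove floor, and lies across the long run of the seam at the start. Value: its swing angle in rad: 0 = pointing along the tray's -x, growing anticlockwise seen from above, 1.57 = pointing along the tray's -y, clear of the seam (stop at 1.6; other stop at -0.45). Stiff hinge (0.08 N m), stays where it is left.
- stylus_grip (a point): Centre of the stylus's black handle, 24 mm square and 64 mm tall, sides along this point's x and y. The stylus is 130 mm long, 150 g, z along it towards the handle's top: ball tip 14 mm across, shank 12 mm across, flat round collar 44 mm across and 6 mm thick (its underside 60 mm above the tip), then the handle. This point lies 98 mm above the tip.
- stylus_tip (a point): Lowest point of the stylus's ball tip.
- stand_hole0 (a point): Centre of the mouth of the stylus stand: top face of a fixed aluminium block 70 x 70 mm, 80 mm high, with a 26 mm square hole right through. The stylus hangs upright in it, its collar resting on the top face, tip 60 mm below this point.
- rack: Orange tube rack, fixed, 75 (x) by 110 (y) mm, 72 mm high; origin at centre of underside. Bystander.
- vial_a: Vial with black cap, 28 mm across, 45 mm high, standing on the tray's grey panel; origin at centre of underside. Bystander.
- vial_b: A second such vial, 28 mm across, 45 mm high, on the grey panel. Bystander.
- tall_bottle: Amber bottle 60 mm across, 125 mm high; origin at centre of underside. Bystander.
- wash_bottle: White bottle 64 mm across, 150 mm high; origin at centre of underside. Bystander.
- jar: Glass jar 54 mm across, 70 mm high; origin at centre of underside. Bystander.
- cap: White screw cap lying flat, 48 mm across, 14 mm high. Bystander.
- pipette: White hand pipette lying along its x, 230 mm long, 26 mm high; origin under its middle. Bystander.
- key1 (a joint): How far key 1 is pressed, m: 0 = standing 6 mm above the groove floor, 0.0055 = home, almost flush. Steel key with a roof-shaped top (30 mm long along the seam, ramps of 27 degrees both ends, 6 mm flat crest, 13 mm wide); on the long run, 22 mm from seam_start. Slides straight down against about 3 N, stays where pressed.
- key2 (a joint): How far key 2 is pressed, m: 0 = standing 6 mm above the groove floor, 0.0055 = home, almost flush. Steel key with a roof-shaped top (30 mm long along the seam, ramps of 27 degrees both ends, 6 mm flat crest, 13 mm wide); on the long run, 56 mm from seam_start. Slides straight down against about 3 N, stays where pressed.
- key3 (a joint): How far key 3 is pressed, m: 0 = standing 6 mm above the groove floor, 0.0055 = home, almost flush. Steel key with a roof-shaped top (30 mm long along the seam, ramps of 27 degrees both ends, 6 mm flat crest, 13 mm wide); on the long run, 90 mm from seam_start. Slides straight down against about 3 N, stays where pressed.
- key4 (a joint): How far key 4 is pressed, m: 0 = standing 6 mm above the groove floor, 0.0055 = home, almost flush. Steel key with a roof-shaped top (30 mm long along the seam, ramps of 27 degrees both ends, 6 mm flat crest, 13 mm wide); on the middle of the slanting run between the bends. Slides straight down against about 3 N, stays where pressed.
- key5 (a joint): How far key 5 is pressed, m: 0 = standing 6 mm above the groove floor, 0.0055 = home, almost flush. Steel key with a roof-shaped top (30 mm long along the seam, ramps of 27 degrees both ends, 6 mm flat crest, 13 mm wide); on the short run, 32 mm past seam_bend2. Slides straight down against about 3 N, stays where pressed.
- stylus: The whole stylus (for shape see stylus_grip); its origin is the lowest point of the ball tip.
Not all that is in view belongs to the job. Leave any turquoise look-alike of the part that bears stand_hole0 alone.

How it is judged:
By the outcome, as a careful person would: the job done as asked, in the order asked, and still so for the second after the job is handed in, with the robot touching nothing.
It also fails if it takes over 69 s, if anything falls off the work surface, if the arm or the gripper's body presses on something with over 40 N, if the wrist force passes 120 N, or if a joint passes its speed limit or range.

## Working session

There is one attempt and no reset: what is moved stays moved. The work goes in short steps, Python scripts to look and compute and a tool call to move; the robot and the scene stay as the last step left them, time stands still between calls to the robot, and variables do not carry over. Pictures are saved under pics/ and viewed, at most 10 in all, crops included, and the job is handed in when it is done.

Besides the shell and the picture viewer there is one more tool, called after ">>>" as name(argument=value, ...), one argument or row to a line, values as JSON. apply_moves: Moves the arm, as the interface text tells. Its arguments: {"type":"object","properties":{"commands":{"type":"array"},"squeeze":{"type":"number"}},"required":["commands"]}

```bash
mkdir -p pics
cat > h.py <<'E'
from workcell import ctrl
import numpy as np, cv2
from scipy.spatial.transform import Rotation as R
def cam(n):
    s=ctrl.read_state(); c=ctrl.camera(n)
    if n=='wrist':
        T=np.eye(4);T[:3,:3]=R.from_quat(s['ee_rot']).as_matrix();T[:3,3]=s['tool_pos']
        c['c2w']=T@np.array(c['mount'])
    else: c['c2w']=np.linalg.inv(np.array(c['world_to_cam']))
    c['K']=np.array([[c['fx'],0,c['cx']],[0,c['fy'],c['cy']],[0,0,1.]]);c['D']=np.array(c['distortion'],float)
    return c
def ray(c,uv):
    p=cv2.undistortPoints(np.array([[uv]],float),c['K'],c['D'])[0,0]
    d=c['c2w'][:3,:3]@np.array([p[0],-p[1],-1.]);return c['c2w'][:3,3],d
def onz(c,uv,z):
    o,d=ray(c,uv);return o+d*(z-o[2])/d[2]
def proj(c,P):
    P=np.atleast_2d(P);w=np.linalg.inv(c['c2w']);q=P@w[:3,:3].T+w[:3,3];q=q*[1,-1,-1]
    return cv2.projectPoints(q,np.zeros(3),np.zeros(3),c['K'],c['D'])[0][:,0]
def cloud(c):
    z=c['range_z'];v,u=np.mgrid[:384,:512]
    p=cv2.undistortPoints(np.stack([u,v],-1).reshape(-1,1,2).astype(float),c['K'],c['D'])[:,0].reshape(384,512,2)
    q=np.stack([p[...,0]*z,-p[...,1]*z,-z],-1)
    w=q@c['c2w'][:3,:3].T+c['c2w'][:3,3]; w[z<=0]=np.nan; return w
def save(c,n,s=None,crop=None):
    im=cv2.cvtColor(c['img'],cv2.COLOR_RGB2BGR)
    if crop: im=im[crop[1]:crop[3],crop[0]:crop[2]]
    if s: im=cv2.resize(im,None,fx=s,fy=s)
    cv2.imwrite('pics/'+n,im)
E
python3 - <<'E'
from h import *
print(ctrl.read_state())
for n in ['scene','side']:
    c=cam(n);save(c,n+'0.png',1.5);W=cloud(c)
    for k,z in [('stylus_grip',106),('stand_hole0',80),('stylus_tip',20),('tray',0),('seam_start',26),('seam_bend1',26),('seam_bend2',26),('seam_end',26),('bar_pivot',26),('rack',0),('vial_a',30),('tall_bottle',0),('wash_bottle',0),('jar',0),('cap',0),('pipette',0)]:
        for r in ctrl.place_of(k,n)[:3]:
            print(n,k,round(r['score'],2),np.round(r['at']),onz(c,r['at'],z).round()[:2])
E
```

```text
{'t': 0.0, 'q': array([ 1.59656884e+00,  3.85606779e-01,  6.63320626e-03, -4.81998807e-04,
       -1.19401573e+00, -2.58589239e-01]), 'joint_vel': array([ 0.0018215 , -0.00082661,  0.000776  ,  0.0013411 ,  0.00102101,
       -0.00048856]), 'effort': array([ 7.07764684e-04, -3.92293417e+01,  1.88407177e+01,  4.18635070e+00,
       -4.50573396e-03, -5.16657607e-06]), 'tool_pos': array([144.05740006, 607.57487089, 230.19668648]), 'ee_rot': array([ 9.93221241e-01, -1.16233877e-01, -6.63620446e-05,  1.11716226e-03]), 'force': array([ 0.43868883, -0.80440956, -0.1100885 ]), 'torque': array([0.01612281, 0.04825895, 0.02789553]), 'grip_force': 0.0, 'finger_gap': 85.80270771859885}
scene stylus_grip 0.59 [294. 146.] [431. 283.]
scene stand_hole0 0.84 [293. 160.] [455. 249.]
scene stand_hole0 0.55 [291. 134.] [350. 357.]
scene stand_hole0 0.38 [226. 248.] [ 584. -167.]
scene tray 0.71 [263. 239.] [583. -22.]
scene seam_start 0.78 [226. 247.] [ 544. -135.]
scene seam_start 0.55 [268. 246.] [630. -49.]
scene seam_bend1 0.7 [272. 223.] [573.  27.]
scene seam_bend1 0.6 [250. 230.] [545. -41.]
sce
[... 1151 characters left out ...]
d 0.76 [286. 189.] [639.  18.]
side seam_end 0.21 [299. 207.] [597. -62.]
side bar_pivot 0.55 [298. 204.] [608. -51.]
side rack 0.85 [324. 284.] [ 444. -256.]
side rack 0.36 [176. 156.] [573. 424.]
side rack 0.22 [237. 251.] [388. -42.]
side vial_a 0.61 [322. 206.] [ 640. -107.]
side vial_a 0.55 [305. 198.] [638. -51.]
side tall_bottle 0.73 [260. 273.] [ 370. -132.]
side tall_bottle 0.21 [271. 198.] [605.  41.]
side wash_bottle 0.92 [390. 260.] [ 610. -328.]
side jar 0.87 [185. 226.] [363. 124.]
side jar 0.53 [259. 274.] [ 370. -131.]
side cap 0.74 [236. 250.] [389. -35.]
side cap 0.24 [274. 212.] [565.  -5.]
side pipette 0.61 [212. 158.] [643. 330.]
side pipette 0.41 [302. 206.] [635. -46.]
```

View pics/scene0.png

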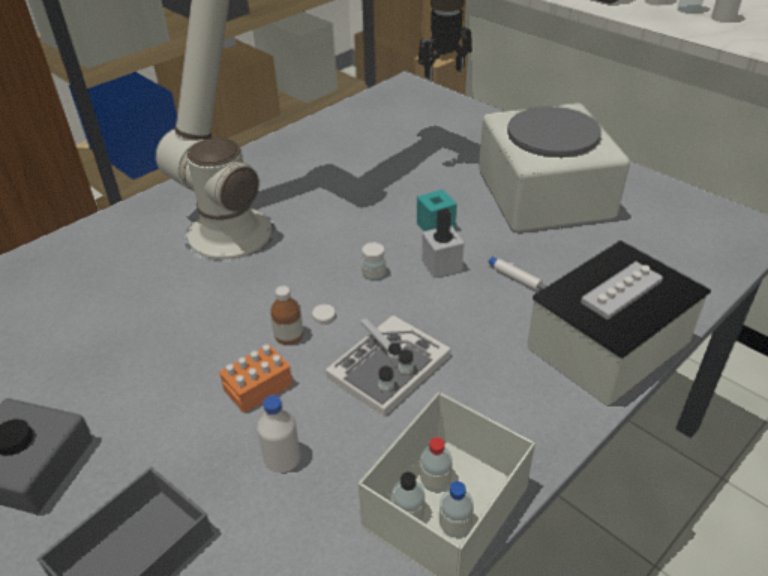

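View pics/side0.png

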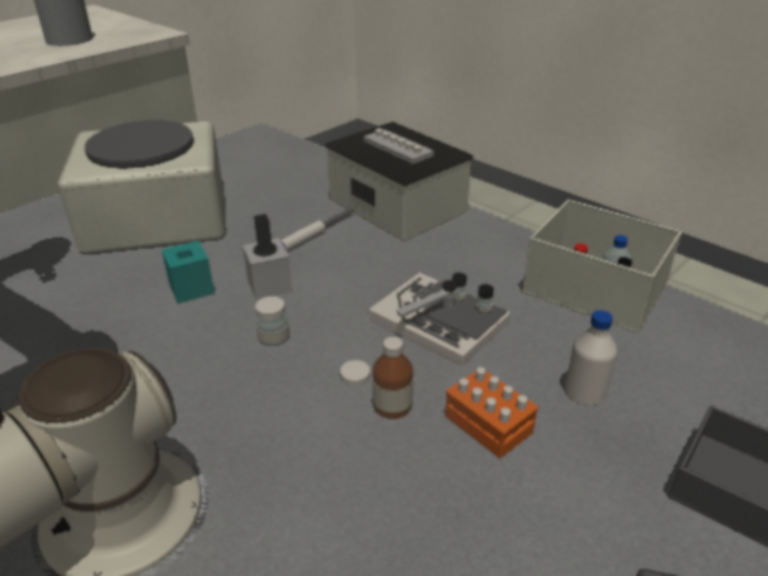

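The scene shows the stylus in the grey stand at about (294,160). The turquoise block at (291,134) is the look-alike, and the grey one fits the description. Next I check for tall obstacles and crop the choice.

Run:
```python
from h import *
s=cam('side');W=cloud(s)
c=cam('scene');V=cloud(c);save(c,'crop1.png',5,(255,110,375,200))
for n,w,(u0,v0,u1,v1) in [('box side',W,(40,75,150,170)),('box scene',V,(310,65,425,155)),('stand sc',V,(278,135,312,187)),('tray',V,(215,205,305,275)),('box2',V,(350,160,475,270))]:
    p=w[v0:v1,u0:u1].reshape(-1,3);p=p[np.isfinite(p[:,0])]
    for z in (25,60,100):
        q=p[p[:,2]>z]
        if len(q):print(n,z,len(q),np.percentile(q,[1,50,99],axis=0).round().tolist())
print(cam('wrist')['mount'].round(2).tolist(),cam('wrist')['fx'])
```

```text
box side 25 8027 [[261.0, 372.0, 27.0], [400.0, 573.0, 146.0], [609.0, 808.0, 193.0]]
box side 60 6945 [[261.0, 371.0, 62.0], [402.0, 577.0, 161.0], [608.0, 781.0, 193.0]]
box side 100 5521 [[263.0, 470.0, 102.0], [411.0, 587.0, 170.0], [610.0, 796.0, 193.0]]
box scene 25 6327 [[279.0, 472.0, 28.0], [513.0, 592.0, 159.0], [643.0, 800.0, 193.0]]
box scene 60 5543 [[279.0, 472.0, 62.0], [508.0, 597.0, 166.0], [642.0, 803.0, 193.0]]
box scene 100 4633 [[282.0, 473.0, 102.0], [500.0, 603.0, 169.0], [641.0, 807.0, 193.0]]
stand sc 25 1027 [[310.0, 217.0, 26.0], [458.0, 259.0, 74.0], [500.0, 382.0, 151.0]]
stand sc 60 678 [[320.0, 217.0, 61.0], [459.0, 259.0, 81.0], [500.0, 379.0, 152.0]]
stand sc 100 147 [[440.0, 246.0, 102.0], [461.0, 257.0, 130.0], [472.0, 273.0, 153.0]]
tray 25 2628 [[513.0, -145.0, 25.0], [607.0, -61.0, 31.0], [794.0, 51.0, 118.0]]
tray 60 532 [[508.0, -148.0, 61.0], [645.0, -101.0, 76.0], [803.0, -26.0, 121.0]]
tray 100 135 [[768.0, -151.0, 100.0], [775.0, -107.0, 113.0], [804.0, -101.0, 122.0]]
box2 25 7771 [[754.0, 161.0, 28.0], [884.0, 244.0, 140.0], [971.0, 426.0, 166.0]]
box2 60 6858 [[756.0, 161.0, 62.0], [881.0, 253.0, 141.0], [971.0, 427.0, 166.0]]
box2 100 5768 [[756.0, 161.0, 102.0], [876.0, 267.0, 142.0], [970.0, 428.0, 167.0]]
[[0.0, 0.96, 0.29, 74.03], [1.0, -0.0, -0.0, -0.56], [0.0, 0.29, -0.96, -142.46], [0.0, 0.0, 0.0, 1.0]] 298.3842794655487
```

View pics/crop1.png

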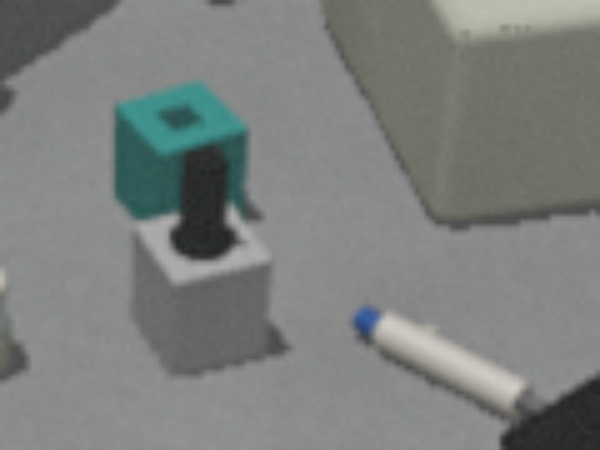

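The crop confirms it: the grey block at scene (294,160) carries the black stylus, and the turquoise one is empty. I move above it for a close look.

>>> apply_moves(
  commands=[
    [[0.03,0.02,-0.02,0,1],[0.043,0.03,-0.005,0,1],[0.043,0.03,-0.005,0,1],[0.043,0.03,-0.005,0,1],[0.043,0.03,-0.005,0,1],[0.043,0.03,-0.005,0,1],[0.043,0.03,0,0,1],[0.043,0.03,0,0,1],[0.043,0.03,0,0,1],[0.012,0.007,0,0,1]],
  ],
)

```text
t: 3.15
tool_pos: [459.5, 257.2, 276.4]
ee_rot: [0.993, -0.118, 0.0, -0.0]
force: [0.1, 0.2, 0.0]
finger_gap: 85.3
grip_force: 0.0
```

Run:
```python
from h import *
s=ctrl.read_state();c=cam('wrist');W=cloud(c);save(c,'w1.png',1.5)
print(s['tool_pos'].round(1),R.from_quat(s['ee_rot']).as_matrix().round(3).tolist(),s['force'])
def box(m,n):
    p=W[m];p=p[:,:2].astype(np.float32);r=cv2.minAreaRect(p);print(n,len(p),np.round(r[0],1),np.round(r[1],1),r[2])
with np.errstate(invalid='ignore'):
  z=W[...,2];near=(abs(W[...,0]-458)<55)&(abs(W[...,1]-257)<55)
  print(np.nanpercentile(z[near],[50,90,99]))
  box(near&(z>144)&(z<158),'top');box(near&(z>75)&(z<84),'stand');box(near&(z>84)&(z<90),'collar')
for k,zz in [('stylus_grip',118),('stand_hole0',80)]:
    for r in ctrl.place_of(k,'wrist')[:2]:print(k,r['score'],r['at'],onz(c,r['at'],zz))
```

```text
[459.5 257.2 276.4] [[0.972, -0.234, 0.0], [-0.234, -0.972, -0.0], [0.0, -0.0, -1.0]] [0.13885934 0.24527473 0.01925562]
[349.13775639 366.37433138 372.54418361]
top 634 [453.7 261.6] [23.9 23.9] 65.90293884277344
stand 2176 [453.4 261.6] [70.  70.3] 65.22982788085938
collar 466 [457.1 260.9] [41.5 35.4] 76.89685821533203
stylus_grip 0.58 [249.6, 177.8] [454.37157396 261.65566015 118.        ]
stand_hole0 0.63 [192.4, 265.0] [348.89594234 363.30717491  80.        ]
```

View pics/w1.png

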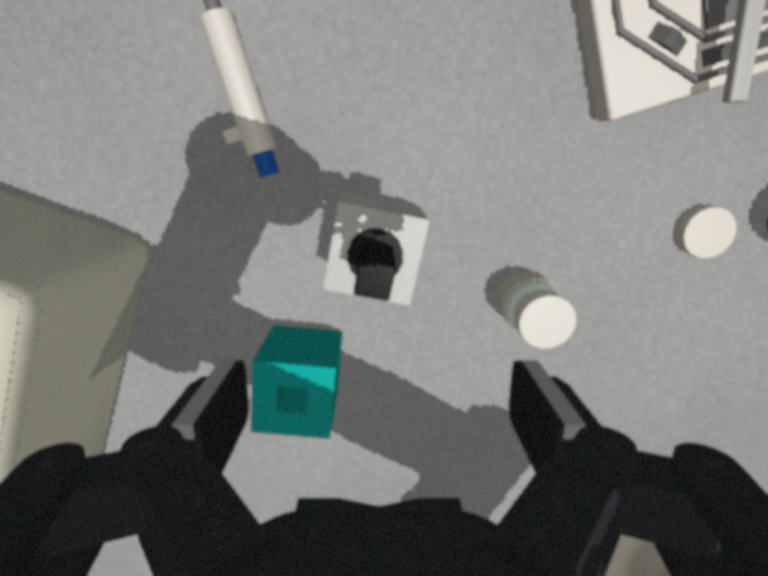

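The wrist view shows the stylus in the grey stand near (250,175) in original pixels. Depth puts the handle at (453.7,261.6) with its sides along 65.5°. I turn +0.19, descend to TCP z of about 99 and grip.

>>> apply_moves(
  commands=[
    [[-0.007,-0.003,0,0,1],[0,0,0.02,0.1,1],[0,0,0.03,0.09,1],[0,0,0.03,0,1],[0,0,0.03,0,1],[0,0,0.025,0,1],[0,0,0.02,0,1],[0,0,0.015,0,1],[0,0,0.007,0,1],[0,0,0,0,1]],
  ],
  squeeze=70,
)

```text
t: 4.55
tool_pos: [451.9, 264.2, 99.3]
ee_rot: [0.978, -0.209, -0.0, 0.0]
force: [0.3, 0.1, 0.2]
finger_gap: 85.1
grip_force: 0.0
```

>>> apply_moves(
  commands=[
    [[0,0,0,0,0.5],[0,0,0,0,0.2],[0,0,0,0,0],[0,0,0,0,0],[0,0,0,0,0],[0,0,0,0,0],[0,0,0,0,0],[0,0,0,0,0],[0,0,0,0,0],[0,0,0,0,0]],
  ],
)

```text
t: 5.8
tool_pos: [452.3, 263.9, 99.8]
ee_rot: [0.978, -0.21, 0.0, -0.0]
force: [-0.5, -1.0, 5.9]
finger_gap: 23.3
grip_force: 68.9
```

Grasp holds at 23.3 mm. I lift and travel to a viewpoint over the tray.

>>> apply_moves(
  commands=[
    [[0,0,-0.005,0,0],[0,0,-0.015,0,0],[0,0,-0.025,0,0],[0,0,-0.03,0,0],[0,0,-0.03,0,0],[0.02,0.03,-0.02,0,0],[0.025,0.038,-0.02,0,0],[0.025,0.038,-0.02,0,0],[0.025,0.038,-0.015,0,0],[0.025,0.038,-0.01,0,0]],
  ],
)

```text
t: 7.05
tool_pos: [486.7, 47.2, 290.8]
ee_rot: [0.978, -0.21, 0.001, -0.001]
force: [0.8, -0.5, -1.7]
finger_gap: 23.1
grip_force: 68.8
```

>>> apply_moves(
  commands=[
    [[0.015,0.025,-0.01,0,0],[0.007,0.01,0,0,0],[0.003,0.003,0,0,0],[0,0,0,0,0],[0,0,0,0,0],[0,0,0,0,0],[0,0,0,0,0],[0,0,0,0,0],[0,0,0,0,0],[0,0,0,0,0]],
  ],
)

```text
t: 8.3
tool_pos: [494.0, 3.7, 299.3]
ee_rot: [0.978, -0.21, 0.0, 0.0]
force: [-0.9, -1.0, -2.0]
finger_gap: 23.0
grip_force: 68.8
```

Run:
```python
from h import *
s=ctrl.read_state();c=cam('wrist');W=cloud(c);save(c,'w2.png',1.5)
np.savez('w2.npz',W=W,img=c['img'],c2w=c['c2w'],K=c['K'],D=c['D'],tp=s['tool_pos'],q=s['ee_rot'])
print(s['tool_pos'].round(1),s['ee_rot'].round(4),s['force'].round(1))
for k,zz in [('tray',0),('seam_start',26),('seam_bend1',26),('seam_bend2',26),('seam_end',26),('bar_pivot',26),('vial_a',30),('key1',32),('stylus_tip',s['tool_pos'][2]-79)]:
    for r in ctrl.place_of(k,'wrist')[:3]:print(k,round(r['score'],2),np.round(r['at']),onz(c,r['at'],zz).round(1)[:2])
with np.errstate(invalid='ignore'):
  z=W[...,2];d=np.hypot(W[...,0]-585,W[...,1]+37)<200
  for a,b in [(22,28),(28.5,32),(60,66),(70,78)]:
    p=W[d&(z>a)&(z<b)][:,:2].astype(np.float32)
    r=cv2.minAreaRect(p);print(a,b,len(p),np.round(r[0],1),np.round(r[1],1),r[2])
  T=(W-s['tool_pos'])@R.from_quat(s['ee_rot']).as_matrix()
  m=(abs(T[...,2])<120)&(np.hypot(T[...,0],T[...,1])<40)
  h=T[m];
  for a in range(-20,100,8):
    q=h[(h[:,2]>a)&(h[:,2]<=a+8)]
    if len(q):print('tool z',a,len(q),q.min(0).round(1),q.max(0).round(1))
for n in ['scene','side']:
  cc=cam(n);Z=cloud(cc);T=(Z-s['tool_pos'])@R.from_quat(s['ee_rot']).as_matrix()
  h=T[(abs(T[...,2]-58)<24)&(np.hypot(T[...,0],T[...,1])<25)];print(n,len(h),np.median(h,0).round(1),h[:,2].max(), 'view dir tool',(R.from_quat(s['ee_rot']).inv().apply(-cc['c2w'][:3,2])).round(2))
```

```text
[494.    3.7 299.3] [ 0.9777 -0.2098  0.      0.    ] [-0.9 -1.  -2. ]
tray 0.83 [245.  84.] [582.8 -25.1]
seam_bend1 0.94 [260. 115.] [536.8 -26.8]
seam_bend1 0.72 [214. 102.] [577.4  23.1]
seam_bend2 0.94 [260. 115.] [536.8 -26.8]
seam_bend2 0.72 [214. 102.] [577.4  23.1]
seam_end 0.89 [191.  61.] [635.   27.8]
seam_end 0.3 [304. 197.] [402.2 -39. ]
bar_pivot 0.91 [254.  56.] [607.1 -49.3]
vial_a 0.94 [289.  12.] [ 634.6 -108.2]
vial_a 0.75 [242.  33.] [637.9 -45.8]Traceback (most recent call last):
  File "<stdin>", line 6, in <module>
ValueError: it knows: bar_pivot, cap, jar, pipette, rack, seam_bend, seam_end, seam_start, stand_hole, stylus, stylus_grip, stylus_tip, tall_bottle, tray, vial, wash_bottle
```

View pics/w2.png

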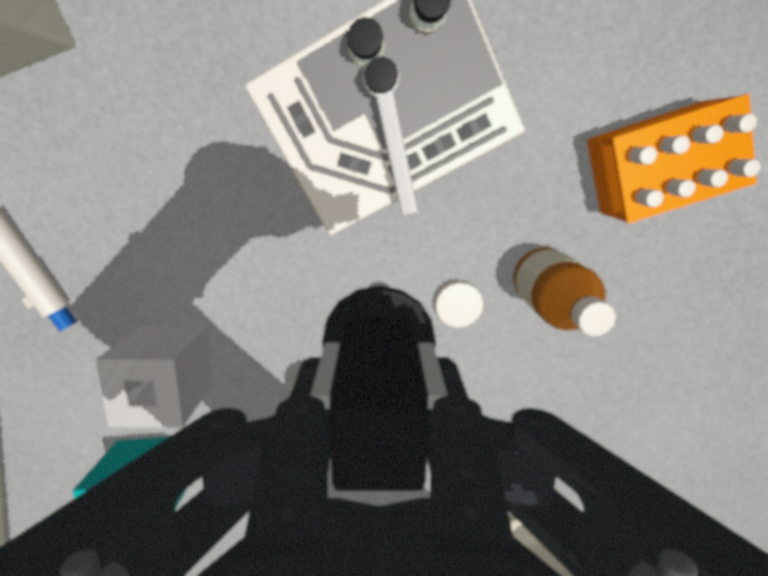

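The wrist view shows the tray and its seam, with the bar across the long run (its end near pixel (270,140)). Bend 1 is near (260,115) and bend 2 near (214,102). The collar is visible at about (253,200). Now I fit the tray pose and the stylus offset.

```bash
cat > fit.py <<'E'
from h import *
from scipy.optimize import least_squares
d=np.load('w2.npz');c=dict(c2w=d['c2w'],K=d['K'],D=d['D']);W=d['W']
f2=lambda p,X:np.array(X,float)@np.array([[np.cos(p[2]),np.sin(p[2])],[-np.sin(p[2]),np.cos(p[2])]])+p[:2]
M=[[-45,5],[0,50],[60,50],[25,-25]];P=np.array([[536.8,-26.8],[577.4,23.1],[635,27.8],[607.1,-49.3]])
r=least_squares(lambda p:(f2(p,M)-P).ravel(),[585,-37,0.3]);print('nn',r.x.round(3),r.fun.round(1))
# subpixel edge fit: bright top of the tray vs bench along two visible edges + ribs (dark) via image gradients
g=cv2.GaussianBlur(cv2.cvtColor(d['img'],cv2.COLOR_RGB2GRAY).astype(np.float32),(0,0),0.8)
def samp(p,xy,z):
    uv=proj(c,np.c_[f2(p,xy),np.full(len(xy),z)]).astype(np.float32)
    return cv2.remap(g,uv[:,0][None],uv[:,1][None],cv2.INTER_LINEAR)[0]
from scipy.optimize import minimize
e1=np.array([[-70,y] for y in np.r_[np.arange(-115,-40,3),np.arange(-20,40,3)]],float)
e2=np.array([[x,-120] for x in range(-65,20,3)],float); e3=np.array([[x,80] for x in range(-25,75,3)],float)
def ribs():
    # rib centre lines 13 mm off the centre line, 5 mm across (assumed)
    o=[]
    L=[np.array(a,float) for a in ([-45,-102],[-45,5],[0.25,50.25],[60.25,50.25])]
    for a,b in zip(L[:-1],L[1:]):
        t=(b-a)/np.linalg.norm(b-a);n=np.array([-t[1],t[0]])
        for s in np.arange(8,np.linalg.norm(b-a)-7,2):
            for k in(-1,1):o.append(np.r_[a+t*s,n*k])
    return np.array(o)
RB=ribs()
def cost(p):
    e=0
    for E,n in ((e1,[-1,0]),(e2,[0,-1]),(e3,[0,1])):
        n=np.array(n);e-=np.mean(np.clip(samp(p,E-2*n,26)-samp(p,E+2*n,26),-20,80))
    a=samp(p,RB[:,:2]+RB[:,2:]*13,29);b=samp(p,RB[:,:2]+RB[:,2:]*8.5,26);q=samp(p,RB[:,:2]+RB[:,2:]*18,27)
    e+=np.mean(np.clip(a-(b+q)/2,-80,20))
    return e
best=min((minimize(cost,r.x+dx,method='Nelder-Mead',options=dict(initial_simplex=r.x+dx+np.array([[0,0,0],[3,0,0],[0,3,0],[0,0,.03]]))) for dx in np.array([[0,0,0],[2,2,0],[-2,2,.01],[2,-2,-.01],[-2,-2,0]])),key=lambda q:q.fun)
print('img',best.x.round(3),best.fun,cost(r.x))
np.save('pose.npy',best.x)
im=cv2.cvtColor(d['img'],cv2.COLOR_RGB2BGR);im=cv2.resize(im,None,fx=4,fy=4)
for uv in proj(c,np.c_[f2(best.x,RB[:,:2]),np.full(len(RB),26)]):cv2.circle(im,tuple(int(round(v*4+1.5)) for v in uv),2,(0,0,255),-1)
for E in(e1,e2,e3):
  for uv in proj(c,np.c_[f2(best.x,E),np.full(len(E),26)]):cv2.circle(im,tuple(int(round(v*4+1.5)) for v in uv),2,(0,255,0),-1)
cv2.imwrite('pics/fit.png',im[0:640,620:1420])
Rm=R.from_quat(d['q']).as_matrix();T=(W-d['tp'])@Rm
with np.errstate(invalid='ignore'):
  z=W[...,2];p=W[(np.hypot(W[...,0]-585,W[...,1]+37)<160)&(z>15)&(z<33)];print('tray z',np.percentile(p[:,2],[10,50,80]).round(1))
  h=T[(abs(T[...,2])<120)&(np.hypot(T[...,0],T[...,1])<40)]
  for a in range(-20,60,5):
    q=h[(h[:,2]>a)&(h[:,2]<=a+5)]
    if len(q):print('tool z',a,len(q),q.min(0).round(1),q.max(0).round(1))
for n in ['scene','side']:
  cc=cam(n);Z=cloud(cc);T=(Z-d['tp'])@Rm
  with np.errstate(invalid='ignore'):h=T[(abs(T[...,2]-50)<24)&(np.hypot(T[...,0],T[...,1])<25)];
  print(n,len(h),np.median(h,0).round(1),h[:,2].max(),'dir',(Rm.T@(-cc['c2w'][:3,2])).round(2))
E
python3 fit.py
```

```text
nn [ 5.80949e+02 -2.71320e+01  9.20000e-02] [-1.1  0.5 -1.  -0.4  1.1  0.4  1.  -0.4]
img [ 5.82818e+02 -2.60370e+01  6.00000e-02] -193.08596801757812 -166.60858
tray z [25.3 29.  30.4]
tool z -20 485 [  5.8 -25.5 -20. ] [ 14.6  24.9 -15. ]
tool z -15 447 [  5.7 -25.6 -14.9] [ 14.8  24.9 -10. ]
tool z -10 366 [  6.  -24.8 -10. ] [14.7 23.6 -5. ]
tool z -5 196 [  9.8 -16.7  -5. ] [14.5 17.9 -0. ]
tool z 0 171 [ 12.2 -12.    0. ] [14.4 11.6  5. ]
tool z 5 140 [ 11.7 -12.    5.1] [14.3 11.8  9.9]
tool z 10 1364 [  0.9 -21.8  10. ] [24.1 21.4 15. ]
tool z 15 200 [  0.1 -21.9  15. ] [24.2 21.4 19.6]
scene 54 [ 6.4  0.7 53.2] 72.23754333828134 dir [-0.71 -0.25  0.66]
side 94 [ 0.4  5.3 51.5] 73.91305501903963 dir [ 0.32 -0.76  0.57]
```

View pics/fit.png

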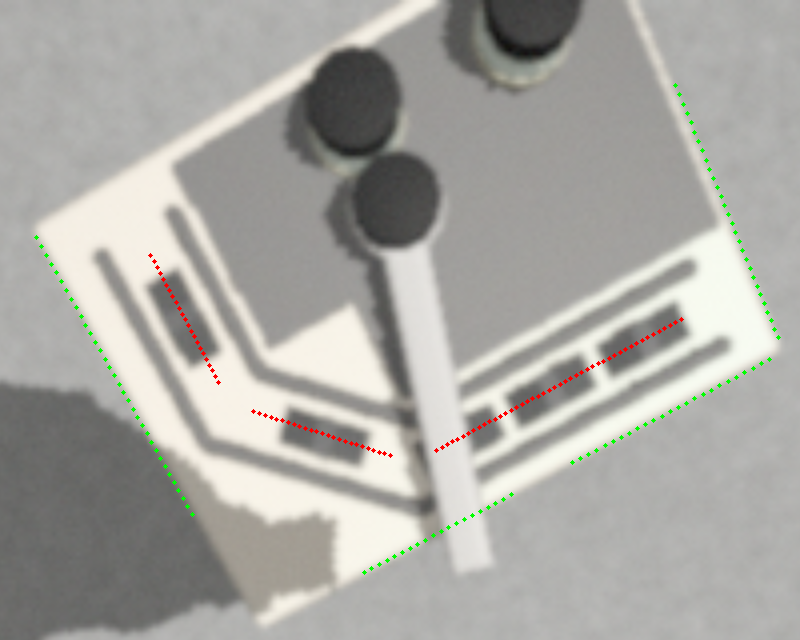

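The overlay fits: the red centre line runs through all the keys, the green dots sit on the tray edges, and the bar lies across near crop (440,430). Next I work out the bar angle, the vials, and the approach and swing moves.

```bash
cat > plan.py <<'E'
from h import *
p=np.load('pose.npy');ct,st=np.cos(p[2]),np.sin(p[2]);RT=np.array([[ct,-st],[st,ct]])
w2t=lambda P:(np.asarray(P)-p[:2])@RT
t2w=lambda X:np.asarray(X)@RT.T+p[:2]
OFF=np.array([2.1,0,79.5])
def tip(s=None):
    s=s or ctrl.read_state();Q=R.from_quat(s['ee_rot']).as_matrix();w=s['tool_pos']+Q@OFF
    return np.r_[w2t(w[:2]),w[2]]
def rows(way,start=None):
    """way: tip waypoints in tray xy + world z, one per row -> tool increments, mm"""
    s=ctrl.read_state();Q=R.from_quat(s['ee_rot']).as_matrix();a=tip(s) if start is None else np.array(start,float)
    tot=np.zeros(3)
    for b in way:
        d=Q.T@np.r_[t2w(b[:2])-t2w(a[:2]),b[2]-a[2]];tgt=tot+d
        print((d/1000).round(4).tolist(),np.round(b,1).tolist());a=np.array(b,float)
E
python3 - <<'E'
from plan import *
d=np.load('w2.npz');W=d['W']
X=W.copy();X[...,:2]=w2t(W[...,:2])
with np.errstate(invalid='ignore'):
  m=(X[...,2]>56)&(X[...,2]<67)&(X[...,0]>-110)&(X[...,0]<14)&(abs(X[...,1])<70)
  q=X[m][:,:2]
  r=cv2.minAreaRect(q.astype(np.float32));print('bar',len(q),r)
  v=cv2.fitLine(q.astype(np.float32),cv2.DIST_HUBER,0,.01,.01).ravel();print(v, 'ang',np.degrees(np.arctan2(q.mean(0)[1]+25,q.mean(0)[0]-25)))
  for z0,z1,n in [(69,80,'tops')]:
    mm=((X[...,2]>z0)&(X[...,2]<z1)&(abs(X[...,0])<85)&(X[...,1]>-120)&(X[...,1]<80)).astype(np.uint8)
    k,l,stt,ce=cv2.connectedComponentsWithStats(mm)
    for i in range(1,k):
      if stt[i,4]>30:
        g=X[l==i];print(n,stt[i,4],cv2.minEnclosingCircle(g[:,:2].astype(np.float32)),np.median(g[:,2]))
print('tip now',tip())
E
```

```text
bar 957 ((-32.77248001098633, -10.317512512207031), (17.972251892089844, 102.53759765625), 72.88984680175781)
[  0.96741253  -0.2532054  -33.140175   -10.184962  ] ang 165.70279611618417
tops 259 ((48.902191162109375, -79.8510513305664), 12.578924179077148) 74.7563122424578
tops 518 ((52.2060661315918, -25.987525939941406), 13.38266372680664) 74.89652563824811
tops 434 ((23.72691535949707, -24.73110580444336), 12.862410545349121) 73.77397168832599
tip now [-85.03920138  34.00198185 219.81067385]
```

Bar angle is about -0.26 rad, and the post matches to 1.3 mm. I generate the approach and swing.

Run:
```python
from plan import *
t=tip();a=np.array([-47,20,100.])
w=[t+(a-t)*f for f in(.15,.5,.85,1)]+[[-47,20,z] for z in(80,60,45,38,38,38)]
rows(w);print()
f=lambda th:[25-85*np.cos(th),-25-85*np.sin(th),38]
rows([f(th) for th in np.r_[np.linspace(-.46,.44,10),np.linspace(.54,1.40,10)]],start=f(-.56))
```

```text
[0.006, -0.0008, 0.018] [-79.3, 31.9, 201.8]
[0.0141, -0.0018, 0.0419] [-66.0, 27.0, 159.9]
[0.0141, -0.0018, 0.0419] [-52.7, 22.1, 118.0]
[0.006, -0.0008, 0.018] [-47.0, 20.0, 100.0]
[0.0, -0.0, 0.02] [-47, 20, 80]
[0.0, -0.0, 0.02] [-47, 20, 60]
[0.0, -0.0, 0.015] [-47, 20, 45]
[0.0, -0.0, 0.007] [-47, 20, 38]
[0.0, 0.0, 0.0] [-47, 20, 38]
[0.0, 0.0, 0.0] [-47, 20, 38]

[-0.0002, 0.0085, 0.0] [-51.2, 12.7, 38.0]
[0.0006, 0.0085, 0.0] [-54.6, 4.9, 38.0]
[0.0015, 0.0084, 0.0] [-57.1, -3.1, 38.0]
[0.0023, 0.0082, 0.0] [-58.9, -11.5, 38.0]
[0.0031, 0.0079, 0.0] [-59.8, -19.9, 38.0]
[0.0039, 0.0076, -0.0] [-59.9, -28.4, 38.0]
[0.0046, 0.0071, -0.0] [-59.2, -36.9, 38.0]
[0.0053, 0.0066, -0.0] [-57.6, -45.2, 38.0]
[0.0059, 0.0061, -0.0] [-55.1, -53.3, 38.0]
[0.0065, 0.0055, -0.0] [-51.9, -61.2, 38.0]
[0.007, 0.0048, -0.0] [-47.9, -68.7, 38.0]
[0.0071, 0.0039, -0.0] [-43.4, -75.5, 38.0]
[0.0075, 0.0032, -0.0] [-38.3, -81.8, 38.0]
[0.0077, 0.0025, -0.0] [-32.6, -87.5, 38.0]
[0.0079, 0.0017, -0.0] [-26.3, -92.7, 38.0]
[0.0081, 0.001, -0.0] [-19.6, -97.3, 38.0]
[0.0081, 0.0002, -0.0] [-12.5, -101.3, 38.0]
[0.0081, -0.0006, -0.0] [-5.1, -104.5, 38.0]
[0.008, -0.0014, -0.0] [2.6, -107.0, 38.0]
[0.0078, -0.0021, -0.0] [10.6, -108.8, 38.0]
```

>>> apply_moves(
  commands=[
    [[0.006,-0.001,0.018,0,0],[0.014,-0.002,0.042,0,0],[0.014,-0.002,0.042,0,0],[0.006,-0.001,0.018,0,0],[0,0,0.02,0,0],[0,0,0.02,0,0],[0,0,0.015,0,0],[0,0,0.007,0,0],[0,0,0,0,0],[0,0,0,0,0]],
  ],
)

```text
t: 10.05
tool_pos: [533.5, -7.1, 118.1]
ee_rot: [0.978, -0.21, 0.001, -0.0]
force: [0.6, -0.4, -1.0]
finger_gap: 22.9
grip_force: 68.7
```

```bash
python3 -c "
from plan import *
print(tip(),ctrl.read_state()['force'])"
```

```text
[-46.06239697  20.84757109  38.5808692 ] [ 0.6052964  -0.35842936 -1.03241235]
```

>>> apply_moves(
  commands=[
    [[-0.001,0.0085,0,0,0],[0,0.0085,0,0,0],[0.0015,0.0085,0,0,0],[0.0025,0.008,0,0,0],[0.003,0.008,0,0,0],[0.004,0.0075,0,0,0],[0.0045,0.007,0,0,0],[0.0055,0.0065,0,0,0],[0.006,0.006,0,0,0],[0.0065,0.0055,0,0,0]],
  ],
)

```text
t: 11.3
tool_pos: [532.3, -88.6, 117.2]
ee_rot: [0.978, -0.21, -0.0, 0.0]
force: [-0.2, 1.0, -1.6]
finger_gap: 23.4
grip_force: 68.7
```

>>> apply_moves(
  commands=[
    [[0.007,0.005,0,0,0],[0.007,0.004,0,0,0],[0.0075,0.003,0,0,0],[0.0075,0.0025,0,0,0],[0.008,0.0015,0,0,0],[0.008,0.001,0,0,0],[0.008,0,0,0,0],[0.008,-0.0005,0,0,0],[0.008,-0.0015,0,0,0],[0.005,-0.0013,0,0,0]],
  ],
)

```text
t: 12.55
tool_pos: [594.5, -131.1, 117.2]
ee_rot: [0.978, -0.21, -0.0, 0.0]
force: [-1.2, 0.4, -1.3]
finger_gap: 23.1
grip_force: 68.7
```

Run:
```python
from plan import *
s=ctrl.read_state();t=tip();print(t,np.arctan2(-(t[1]+25),25-t[0])+.1536,s['force'])
c=cam('scene');save(c,'sc2.png',5,(205,185,325,285))
```

```text
[   7.25212944 -106.53425634   37.70318784] 1.5100659213822412 [-1.20886913  0.44019249 -1.31072313]
```

View pics/sc2.png

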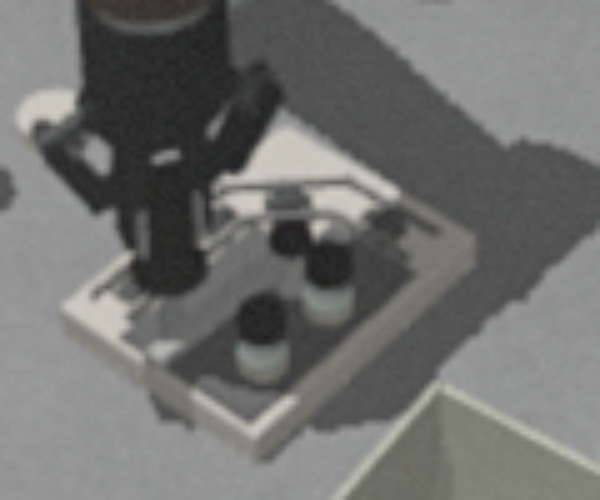

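The crop shows the vials standing and the bar swung round to about 1.51 rad, with low force. I ease it on to the stop.

>>> apply_moves(
  commands=[
    [[0.002,-0.0006,0,0,0],[0.0015,-0.0004,0,0,0],[0.0015,-0.0004,0,0,0],[0.001,-0.0003,0,0,0],[0.001,-0.0003,0,0,0],[0.0005,-0.0002,0,0,0],[0.0005,-0.0002,0,0,0],[0,0,0,0,0],[0,0,0,0,0],[0,0,0,0,0]],
  ],
)

```text
t: 13.85
tool_pos: [601.8, -132.1, 117.3]
ee_rot: [0.978, -0.21, -0.001, 0.0]
force: [-2.9, 1.7, 0.3]
finger_gap: 23.0
grip_force: 68.9
```

Run:
```python
from plan import *
s=ctrl.read_state();t=tip();print(t,np.arctan2(-(t[1]+25),25-t[0])+.1536,s['force'])
```

```text
[  14.41201087 -107.96872559   37.75417131] 1.597468165452427 [-2.94023471  1.68025847  0.28574789]
```

>>> apply_moves(
  commands=[
    [[0.0005,-0.0002,0,0,0],[0.0005,-0.0002,0,0,0],[0.0005,-0.0002,0,0,0],[0.0005,-0.0001,0,0,0],[0,0,0,0,0],[0,0,0,0,0],[0,0,0,0,0],[0,0,0,0,0],[0,0,0,0,0],[0,0,0,0,0]],
  ],
)

```text
t: 15.1
tool_pos: [602.5, -132.3, 116.9]
ee_rot: [0.978, -0.21, -0.002, 0.0]
force: [-7.0, 1.0, 2.7]
finger_gap: 23.3
grip_force: 69.1
```

Run:
```python
from plan import *
s=ctrl.read_state();t=tip();print(t,np.arctan2(-(t[1]+25),25-t[0])+.1536,s['force'])
```

```text
[  14.70827992 -108.18363255   37.41340576] 1.6012989836103149 [-6.99322024  1.04561811  2.6663621 ]
```

The bar is firmly at its stop: 7 N and about 1.60 rad. I retreat and go over the open end of the seam.

Run:
```python
from plan import *
s=tip();
rows([[12,-108,38],[5,-108,40],[-5,-108,42],[-16,-107.5,45],[-28,-107,45],[-38,-106,45],[-44,-105,45],[-45,-105,45]],start=[16.2,-108.5,37.4])
```

```text
[-0.004, 0.0015, -0.0006] [12, -108, 38]
[-0.0062, 0.0033, -0.002] [5, -108, 40]
[-0.0089, 0.0046, -0.002] [-5, -108, 42]
[-0.01, 0.0047, -0.0029] [-16.0, -107.5, 45.0]
[-0.0109, 0.0051, 0.0001] [-28, -107, 45]
[-0.0093, 0.0038, 0.0] [-38, -106, 45]
[-0.0058, 0.0019, 0.0] [-44, -105, 45]
[-0.0009, 0.0005, 0.0] [-45, -105, 45]
```

>>> apply_moves(
  commands=[
    [[-0.004,0.0015,-0.0005,0,0],[-0.006,0.0035,-0.002,0,0],[-0.009,0.0045,-0.002,0,0],[-0.01,0.0045,-0.003,0,0],[-0.011,0.005,0,0,0],[-0.0095,0.004,0,0,0],[-0.006,0.002,0,0,0],[-0.001,0.0005,0,0,0],[0,0,0,0,0],[0,0,0,0,0]],
  ],
)

```text
t: 16.35
tool_pos: [542.8, -132.3, 124.7]
ee_rot: [0.978, -0.21, 0.0, 0.0]
force: [0.9, 0.1, -2.2]
finger_gap: 23.2
grip_force: 68.8
```

Run:
```python
from plan import *
s=ctrl.read_state();print(tip(),s['force'],s['tool_pos'])
d=np.load('w2.npz');Rm=R.from_quat(s['ee_rot']).as_matrix()
for n in ['scene','side','wrist']:
  c=cam(n);T=(cloud(c)-s['tool_pos'])@Rm
  dr=Rm.T@(-c['c2w'][:3,2])
  for a,b in((12,20),(24,36),(36,50),(50,64)):
    with np.errstate(invalid='ignore'):h=T[(T[...,2]>a)&(T[...,2]<b)&(np.hypot(T[...,0]-2,T[...,1])<25)]
    if len(h)>5:
      e=-dr[:2]/np.hypot(*dr[:2]);print(n,a,len(h),np.median(h,0).round(1),'axis~',(np.median(h,0)[:2]-e*5.2).round(1),h.min(0).round(1),h.max(0).round(1))
  if n=='side':save(c,'sd2.png',7,(255,185,335,245))
```

```text
[ -44.41825065 -104.63681616   45.22394034] [ 0.88077769  0.12226446 -2.17035406] [ 542.82025589 -132.27685011  124.72360437]
scene 12 60 [14.1  3.4 14. ] axis~ [9.2 1.7] [ -6.2 -21.5  12. ] [24.2 19.6 19.8]
scene 36 13 [ 5.4 -0.5 42.8] axis~ [ 0.5 -2.2] [ 1.1 -6.3 38.9] [ 8.7  4.3 49.7]
scene 50 16 [ 5.6 -0.5 55.4] axis~ [ 0.7 -2.2] [-2.  -6.7 50.3] [10.5  3.7 63.1]
side 12 107 [-6.8 12.  14.1] axis~ [-4.8  7.2] [-20.1 -20.   12.2] [24.4 23.5 20. ]
side 24 6 [-1.9  5.2 33.8] axis~ [0.1 0.4] [-4.8 -0.4 32.3] [ 4.6  6.9 35.1]
side 36 24 [ 0.6  4.7 44.4] axis~ [ 2.7 -0.1] [-3.4  0.1 36.7] [ 6.   7.3 49.2]
side 50 22 [ 0.4  5.  57.3] axis~ [2.4 0.2] [-3.7 -2.3 51.3] [ 8.3  7.9 62.7]
wrist 12 1497 [15.2  0.  14.1] axis~ [10.  0.] [  0.4 -21.8  12. ] [24.1 21.3 19.8]
```

View pics/sd2.png

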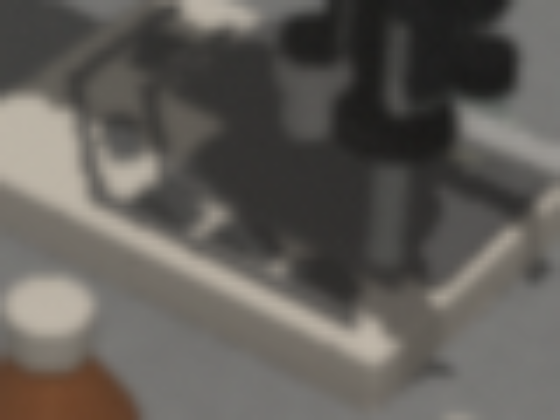

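The side crop shows the stylus over the open end of the groove, with key 1 just ahead at about (330,270). I cross-check the tray fit from this closer wrist view.

Run:
```python
from h import *
s=ctrl.read_state();c=cam('wrist')
np.savez('w3.npz',W=cloud(c),img=c['img'],c2w=c['c2w'],K=c['K'],D=c['D'],tp=s['tool_pos'],q=s['ee_rot'])
for k in ('seam_bend1','seam_end','seam_start','bar_pivot','tray'):
    for r in ctrl.place_of(k,'wrist')[:2]:print(k,round(r['score'],2),np.round(r['at']),onz(c,r['at'],0 if k=='tray' else 26).round(1)[:2])
src=open('fit.py').read().replace("w2.npz","w3.npz").replace("r=least","p0=np.load('pose.npy');r=least").replace("best=min","r.x=p0;best=min").replace("'pose.npy',best","'pose3.npy',best").replace("fit.png","fit3.png").split("Rm=R.from")[0].replace("im[0:640,620:1420]","cv2.resize(im,(800,600))")
exec(src)
np.set_printoptions(suppress=True)
t=lambda p:f2(p,[[-45,-102],[-45,5],[0,50],[60,50]]).round(1).tolist();print(t(p0));print(t(best.x))
```

```text
seam_bend1 0.75 [ 73. 221.] [580.4  22.9]
seam_bend1 0.56 [146. 242.] [537.  -24.8]
seam_end 0.6 [ 31. 163.] [637.8  26. ]
seam_start 0.63 [252. 186.] [ 545.1 -133.1]
bar_pivot 0.87 [130. 158.] [607.6 -51.5]
bar_pivot 0.45 [234. 340.] [406.5 -51. ]
tray 0.66 [137. 188.] [580.1 -30.8]
nn [ 5.80949e+02 -2.71320e+01  9.20000e-02] [-1.1  0.5 -1.  -0.4  1.1  0.4  1.  -0.4]
img [ 5.82592e+02 -2.57380e+01  5.50000e-02] -164.7198028564453 -161.0367
[[544.0, -130.5], [537.6, -23.7], [579.8, 23.9], [639.7, 27.5]]
[[543.3, -130.1], [537.4, -23.2], [579.8, 24.2], [639.7, 27.5]]
```

View pics/fit3.png

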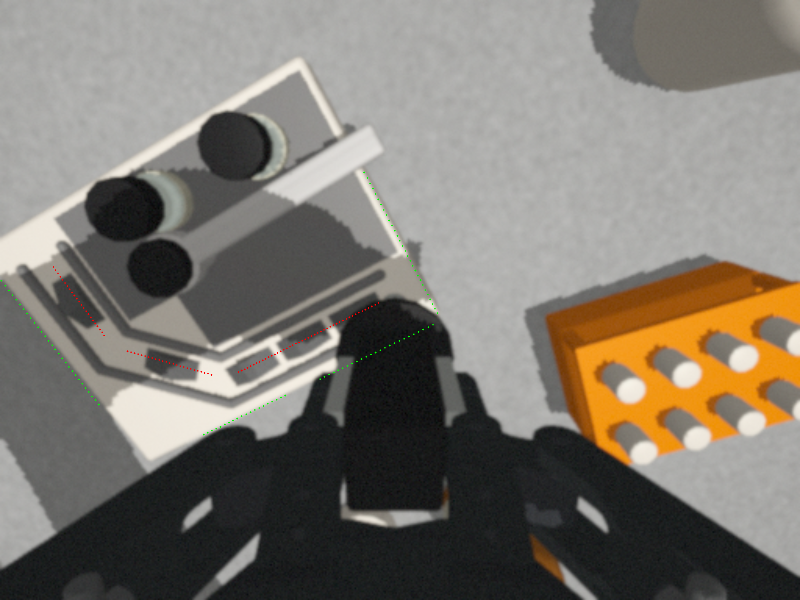

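The second view shows the bar clear of the seam. The refit agrees within 0.7 mm, and the centre line runs through the keys. I lower the tip to the groove floor.

>>> apply_moves(
  commands=[
    [[-0.0005,0,0.004,0,0],[0,0,0.005,0,0],[0,0,0.004,0,0],[0,0,0.003,0,0],[0,0,0.002,0,0],[0,0,0.001,0,0],[0,0,0.0005,0,0],[0,0,0.0005,0,0],[0,0,0,0,0],[0,0,0,0,0]],
  ],
)

```text
t: 18.05
tool_pos: [542.2, -132.1, 105.4]
ee_rot: [0.978, -0.21, 0.0, 0.0]
force: [-1.3, 0.2, 3.9]
finger_gap: 23.1
grip_force: 69.3
```

Run:
```python
from plan import *
s=ctrl.read_state();print(tip(),s['force'],s['torque'])
```

```text
[ -45.01640984 -104.48012737   25.88792495] [-1.32041598  0.20655717  3.87193598] [ 0.1355868   0.55390145 -0.01037795]
```

Contact at about 6 N with the tip at z 25.9. I get the step vectors for the three runs.

Run:
```python
from plan import *
s=2**.5/2
rows([[0,3.5,0],[3.5*s,3.5*(1+s),0],[3.5+3.5*s,3.5*(1+s),0]],start=[0,0,0])
```

```text
[-0.0016, -0.0031, -0.0] [0.0, 3.5, 0.0]
[0.001, -0.0033, 0.0] [2.5, 6.0, 0.0]
[0.0031, -0.0016, 0.0] [6.0, 6.0, 0.0]
```

>>> apply_moves(
  commands=[
    [[-0.0008,-0.0015,0.0003,0,0],[-0.0012,-0.0023,0.0002,0,0],[-0.0016,-0.0031,0,0,0],[-0.0016,-0.0031,0,0,0],[-0.0016,-0.0031,0,0,0],[-0.0016,-0.0031,0,0,0],[-0.0016,-0.0031,0,0,0],[-0.0016,-0.0031,0,0,0],[-0.0016,-0.0031,0,0,0],[-0.0016,-0.0031,0,0,0]],
  ],
)

```text
t: 19.3
tool_pos: [541.6, -100.3, 105.3]
ee_rot: [0.978, -0.209, 0.002, 0.0]
force: [1.7, -3.9, 5.2]
finger_gap: 23.1
grip_force: 69.8
```

Run:
```python
from plan import *
s=ctrl.read_state();print(tip(),s['force'],s['torque'])
```

```text
[-43.45476761 -72.76684643  25.81949224] [ 1.6978172  -3.85475269  5.2371805 ] [-1.62668764 -0.17993932 -0.00315962]
```

>>> apply_moves(
  commands=[
    [[-0.0018,-0.003,0.0002,0,0],[-0.0018,-0.003,0.0002,0,0],[-0.0018,-0.003,0,0,0],[-0.0017,-0.003,0,0,0],[-0.0017,-0.003,0,0,0],[-0.0017,-0.0031,0,0,0],[-0.0017,-0.0031,0,0,0],[-0.0016,-0.0031,0,0,0],[-0.0016,-0.0031,0,0,0],[-0.0016,-0.0031,0,0,0]],
  ],
)

```text
t: 20.55
tool_pos: [538.8, -65.7, 105.3]
ee_rot: [0.978, -0.209, 0.002, 0.0]
force: [0.5, -6.2, 6.7]
finger_gap: 23.6
grip_force: 69.8
```

Run:
```python
from plan import *
s=ctrl.read_state();print(tip(),s['force'],s['torque'])
```

```text
[-44.15597518 -38.08375392  25.76886491] [ 0.49511386 -6.15274657  6.66842824] [-1.97263605 -0.08464533 -0.03654896]
```

>>> apply_moves(
  commands=[
    [[-0.0017,-0.003,0,0,0],[-0.0017,-0.003,0,0,0],[-0.0017,-0.003,0,0,0],[-0.0017,-0.0031,0,0,0],[-0.0017,-0.0031,0,0,0],[-0.0017,-0.0031,0,0,0],[-0.0016,-0.0031,0,0,0],[-0.0016,-0.0031,0,0,0],[-0.0016,-0.0031,0,0,0],[-0.0016,-0.0031,0,0,0]],
  ],
)

```text
t: 21.8
tool_pos: [536.1, -31.0, 105.2]
ee_rot: [0.978, -0.209, 0.002, 0.0]
force: [0.2, -4.7, 7.2]
finger_gap: 23.9
grip_force: 69.9
```

Run:
```python
from plan import *
s=ctrl.read_state();print(tip(),s['force'],s['torque'])
```

```text
[-44.8675621   -3.26606994  25.73964043] [ 0.20883904 -4.70966236  7.22360188] [-2.12095351 -0.11388525  0.02058866]
```

>>> apply_moves(
  commands=[
    [[-0.0016,-0.0031,0,0,0],[-0.0016,-0.0031,0,0,0],[0.0002,-0.0029,0,0,0],[0.001,-0.0033,0,0,0],[0.001,-0.0033,0,0,0],[0.0011,-0.0033,0,0,0],[0.001,-0.0033,0,0,0],[0.0011,-0.0033,0,0,0],[0.001,-0.0033,0,0,0],[0.0011,-0.0033,0,0,0]],
  ],
)

```text
t: 23.05
tool_pos: [546.5, -7.2, 105.0]
ee_rot: [0.978, -0.209, -0.006, 0.006]
force: [-9.4, -13.3, 20.1]
finger_gap: 23.4
grip_force: 71.4
```

Run:
```python
from plan import *
s=ctrl.read_state();t=tip();print(t,'dist along',(t[0]+45+t[1]-5)/2**.5,'left off',((t[1]-5)-(t[0]+45))/2**.5,s['force'],s['torque'])
```

```text
[-34.3999175   19.39307201  25.51815056] dist along 17.672829032683627 left off 2.6820486021917738 [ -9.37036476 -13.31231117  20.11226046] [-5.05816015  3.81131739 -0.04427185]
```

Force jumped to 20 N vertical and 16 N back, so something is blocking. I take one composite look from all three cameras before going on.

Run:
```python
from plan import *
s=ctrl.read_state();Rm=R.from_quat(s['ee_rot']).as_matrix();tw=np.r_[t2w([-34.4,19.4]),26]
ims=[]
for n in ['scene','side','wrist']:
  c=cam(n);np.savez('x_%s.npz'%n,img=c['img'],W=cloud(c),c2w=c['c2w'],K=c['K'],D=c['D'],tp=s['tool_pos'],q=s['ee_rot'])
  uv=proj(c,tw)[0];print(n,uv.round(1))
  k=[(45,34),(45,34),(100,75)][['scene','side','wrist'].index(n)]
  u0=int(np.clip(uv[0]-k[0],0,512-2*k[0]));v0=int(np.clip(uv[1]-k[1],0,384-2*k[1]))
  print(u0,v0,k)
  ims.append(cv2.resize(cv2.cvtColor(c['img'],cv2.COLOR_RGB2BGR)[v0:v0+2*k[1],u0:u0+2*k[0]],(400,300),interpolation=cv2.INTER_CUBIC))
  T=(cloud(c)-s['tool_pos'])@Rm;dr=Rm.T@(-c['c2w'][:3,2]);e=-dr[:2]/np.hypot(*dr[:2])
  for a,b in((10,20),(22,36),(36,50),(50,64),(64,76)):
    with np.errstate(invalid='ignore'):h=T[(T[...,2]>a)&(T[...,2]<b)&(np.hypot(T[...,0]-2,T[...,1])<25)]
    if len(h)>5:print(n,a,len(h),np.median(h,0).round(1),'axis~',(np.median(h,0)[:2]-e*5.2).round(1),h.min(0).round(1),h.max(0).round(1))
ims.append(np.zeros_like(ims[0]));cv2.imwrite('pics/combo.png',np.vstack([np.hstack(ims[:2]),np.hstack(ims[2:])]))
print(s['t'],ctrl.read_state()['force'],tip())
```

```text
scene [257.8 225. ]
212 190 (45, 34)
scene 10 72 [12.5  4.4 13.3] axis~ [7.6 2.6] [-10.3 -22.5  10.1] [25.2 21.2 19.7]
scene 36 16 [ 5.6  2.6 42.1] axis~ [0.7 0.8] [-1.2 -6.6 36.4] [10.9  6.  48.1]
scene 50 13 [ 6.1  1.1 58. ] axis~ [ 1.2 -0.7] [-1.3 -2.8 52.7] [ 8.7  5.1 63.9]
scene 64 64 [ 8.2  1.  73.2] axis~ [ 3.4 -0.8] [-16.7 -23.2  64.1] [24.3 22.  75.9]
side [271.  207.4]
226 173 (45, 34)
side 10 95 [-2.3 12.2 14. ] axis~ [-0.3  7.4] [-18.7 -14.5  10.1] [24.7 23.8 19.8]
side 36 21 [ 0.8  4.6 42. ] axis~ [ 2.8 -0.2] [-2.9  0.7 36.5] [ 9.2  7.5 49.8]
side 50 18 [-0.4  6.3 57. ] axis~ [1.7 1.5] [-4.   1.8 50.2] [ 5.2  9.4 63.8]
side 64 56 [-0.6  5.3 73.6] axis~ [1.4 0.5] [-16.1 -22.3  65.3] [26.2 20.6 76. ]
wrist [253.8 194.2]
153 119 (100, 75)
wrist 10 1543 [15.2 -0.7 14. ] axis~ [10.  -0.8] [  0.2 -21.9  10.1] [24.  21.1 19.8]
wrist 64 560 [14.8 -3.7 74.7] axis~ [ 9.6 -3.7] [ -4.1 -24.4  69.6] [24.1 22.1 76. ]
23.05 [-8.6831968  -9.87649825 17.89116933] [-33.61188304  20.19426251  25.53141707]
```

View pics/combo.png

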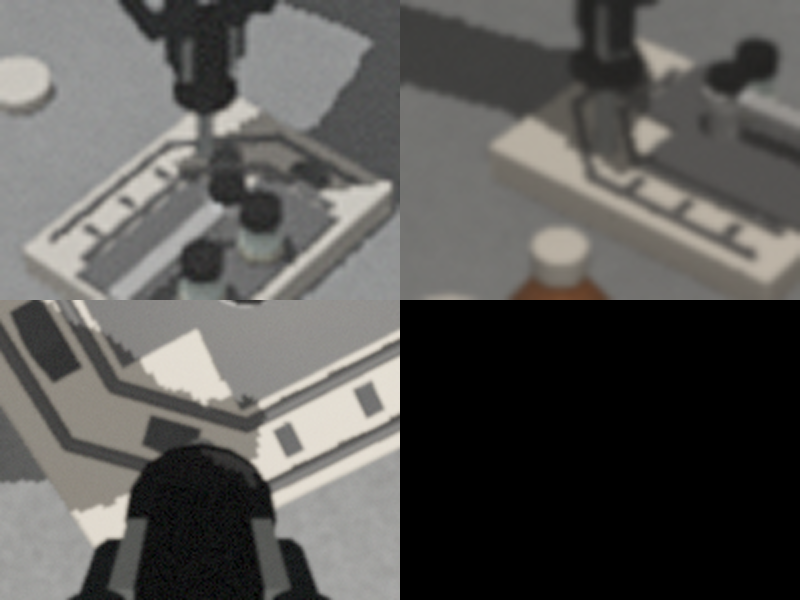

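Composite: keys 1–3 show only small crest marks, so they are pressed. The tip is between the ribs at the start of key 4, slightly towards the outer rib. The force is easing as it creeps forward. I shift the command towards the inner side and advance more slowly.

>>> apply_moves(
  commands=[
    [[0.0006,0,0,0,0],[0.0006,-0.0001,0,0,0],[0.0006,-0.0001,0,0,0],[0.0006,-0.0001,0,0,0],[0.0001,-0.0005,0,0,0],[0.0001,-0.0005,0,0,0],[0.0002,-0.0006,0,0,0],[0.0002,-0.0006,0,0,0],[0.0002,-0.0008,0,0,0],[0.0003,-0.0009,0,0,0]],
  ],
)

```text
t: 24.45
tool_pos: [550.4, -4.6, 104.9]
ee_rot: [0.978, -0.21, -0.007, 0.006]
force: [-10.6, -10.4, 19.7]
finger_gap: 23.6
grip_force: 71.5
```

```bash
cat > chk.py <<'E'
from plan import *
s=ctrl.read_state();t=tip();print(s['t'],t,'along',(t[0]+45+t[1]-5)/2**.5,'left',((t[1]-5)-(t[0]+45))/2**.5,s['force'],s['ee_rot'])
E
python3 chk.py
```

```text
24.45 [-30.50620471  21.74011477  25.43821449] along 22.08570960854232 left 1.5883877350034055 [-10.56629551 -10.41376378  19.71132742] [ 0.97774588 -0.20959795 -0.00693471  0.00579667]
```

High down-force with µ≈0.5 explains the drag. I relieve the vertical press gradually while creeping forward.

>>> apply_moves(
  commands=[
    [[0.0004,-0.0005,-0.0002,0,0],[0.0004,-0.0006,-0.0002,0,0],[0.0004,-0.0006,-0.0002,0,0],[0.0004,-0.0007,-0.0002,0,0],[0.0003,-0.0007,-0.0002,0,0],[0.0003,-0.0008,-0.0001,0,0],[0.0003,-0.0008,-0.0001,0,0],[0.0003,-0.001,0,0,0],[0.0003,-0.001,0,0,0],[0.0003,-0.001,0,0,0]],
  ],
)

```text
t: 25.7
tool_pos: [561.5, 4.6, 105.3]
ee_rot: [0.978, -0.21, -0.002, 0.001]
force: [-4.0, -3.2, 6.1]
finger_gap: 23.4
grip_force: 69.8
```

```bash
python3 chk.py
```

```text
25.7 [-17.85549311  30.73467534  25.7456195 ] along 37.39122834165968 left -0.9969014465811807 [-3.95741907 -3.17719442  6.11470445] [ 0.97774086 -0.2098067  -0.00160308  0.00117666]
```

>>> apply_moves(
  commands=[
    [[0.0005,-0.0018,0,0,0],[0.0006,-0.0023,0,0,0],[0.0007,-0.0027,0,0,0],[0.0007,-0.0027,0,0,0],[0.0007,-0.0027,0,0,0],[0.0008,-0.0027,0,0,0],[0.0008,-0.0027,0,0,0],[0.0008,-0.0027,0,0,0],[0.0007,-0.0022,0,0,0],[0.0006,-0.0019,0,0,0]],
  ],
)

```text
t: 26.95
tool_pos: [577.3, 23.5, 105.2]
ee_rot: [0.978, -0.21, -0.002, 0.002]
force: [-3.5, -4.1, 7.6]
finger_gap: 23.6
grip_force: 69.9
```

```bash
python3 chk.py
```

```text
26.95 [-1.14485165 48.62074559 25.69800303] along 61.85479779757865 left -0.16574778474488946 [-3.53592401 -4.09035778  7.58254375] [ 0.9777263  -0.20986318 -0.00231566  0.00183258]
```

>>> apply_moves(
  commands=[
    [[0.0012,-0.001,0,0,0],[0.002,-0.001,-0.0001,0,0],[0.0022,-0.0012,0,0,0],[0.0023,-0.0012,-0.0001,0,0],[0.0023,-0.0012,0,0,0],[0.0023,-0.0012,-0.0001,0,0],[0.0023,-0.0012,0,0,0],[0.0021,-0.0011,-0.0001,0,0],[0.0018,-0.001,0,0,0],[0.0018,-0.001,0,0,0]],
  ],
)

```text
t: 28.2
tool_pos: [597.2, 25.2, 105.1]
ee_rot: [0.978, -0.21, -0.006, 0.003]
force: [-8.7, -3.4, 10.5]
finger_gap: 23.6
grip_force: 70.0
```

```bash
python3 chk.py
```

```text
28.2 [18.31221736 49.05972843 25.56309589] along 75.92343098212152 left -13.61356547685694 [-8.71615359 -3.42364841 10.518644  ] [ 0.97766504 -0.21006733 -0.00582394  0.00297912]
```

>>> apply_moves(
  commands=[
    [[0.0012,-0.0008,-0.0001,0,0],[0.0012,-0.0008,-0.0001,0,0],[0.0012,-0.0008,-0.0001,0,0],[0.0012,-0.0008,0,0,0],[0.0013,-0.0008,0,0,0],[0.0013,-0.0008,0,0,0],[0.0014,-0.0008,0,0,0],[0.0014,-0.0008,0,0,0],[0.0014,-0.0008,0,0,0],[0.0014,-0.0008,0,0,0]],
  ],
)

```text
t: 29.45
tool_pos: [613.6, 27.9, 105.5]
ee_rot: [0.978, -0.21, -0.004, 0.002]
force: [-3.6, -1.2, 1.8]
finger_gap: 22.9
grip_force: 69.0
```

```bash
python3 chk.py
```

```text
29.45 [35.09218847 50.94272428 25.95857298] along 89.12014147243717 left -24.14731770059387 [-3.60870654 -1.20497242  1.81666854] [ 0.97766537 -0.2101171  -0.00426845  0.00173272]
```

>>> apply_moves(
  commands=[
    [[0.0006,-0.0002,0.0005,0,0],[0.0012,-0.0006,0.0001,0,0],[0.0022,-0.0011,0,0,0],[0.0022,-0.0011,0,0,0],[0.0022,-0.0011,0,0,0],[0.0022,-0.0011,0,0,0],[0.0022,-0.0011,0,0,0],[0.0022,-0.0011,0,0,0],[0.0022,-0.0011,0,0,0],[0.0022,-0.0011,0,0,0]],
  ],
)

```text
t: 30.7
tool_pos: [637.0, 29.1, 105.1]
ee_rot: [0.978, -0.21, -0.003, 0.001]
force: [-5.8, 0.4, 8.3]
finger_gap: 22.9
grip_force: 69.8
```

```bash
python3 chk.py
```

```text
30.7 [58.7539743  50.78287752 25.54320021] along 105.73852196216963 left -40.991755643199596 [-5.82714739  0.42957413  8.31748931] [ 0.97770614 -0.20995789 -0.00270695  0.00103202]
```

>>> apply_moves(
  commands=[
    [[0.0013,-0.0007,0,0,0],[0.0009,-0.0005,0,0,0],[0,0,0,0,0],[-0.001,0.0005,-0.003,0,0],[0,0,-0.008,0,0],[0,0,-0.018,0,0],[0,0,-0.03,0,0],[0,0,-0.03,0,0],[0,0,-0.03,0,0],[0,0,-0.02,0,0]],
  ],
)

```text
t: 31.95
tool_pos: [641.4, 29.8, 246.0]
ee_rot: [0.978, -0.21, 0.001, -0.001]
force: [0.1, 0.8, -0.8]
finger_gap: 23.3
grip_force: 68.9
```

```bash
python3 chk.py
python3 - <<'E'
from plan import *
s=ctrl.read_state();K={'k1':(-45,-80),'k2':(-45,-46),'k3':(-45,-12),'k4':(-22.4,27.6),'k5':(32.3,50.3)}
for n in ['scene','side','wrist']:
    c=cam(n);W=cloud(c);X=W.copy();X[...,:2]=w2t(W[...,:2])
    for k,(x,y) in K.items():
        with np.errstate(invalid='ignore'):m=(np.hypot(X[...,0]-x,X[...,1]-y)<4)&(X[...,2]<45)
        with np.errstate(invalid='ignore'):m2=(np.hypot(X[...,0]-x,X[...,1]-y)<45)&(np.abs(X[...,0])<60)&(X[...,2]<45)
        if m.sum()>3:print(n,k,m.sum(),np.percentile(X[m][:,2],[20,50,80]).round(1))
    for a,b,l in [((-45,-63),None,'floor12'),((-45,-29),None,'floor23'),((-40,10),None,'floor34'),((8,50),None,'floor45'),((50,50),None,'floor5e')]:
        with np.errstate(invalid='ignore'):m=(np.hypot(X[...,0]-a[0],X[...,1]-a[1])<4)&(X[...,2]<45)
        if m.sum()>3:print(n,l,np.median(X[m][:,2]).round(1))
    if n=='wrist':
        for r in ctrl.place_of('stand_hole0','wrist'):print(r,onz(c,r['at'],80))
E
```

```text
31.95 [ 63.91971877  51.29334759 166.5070162 ] along 109.75221175381557 left -44.28353173762611 [ 0.11177822  0.75027374 -0.84943925] [ 9.77740365e-01 -2.09812380e-01  1.37119710e-03 -8.14374805e-04]
scene k1 5 [23.4 27.  27.9]
scene k2 5 [27.6 28.4 31.7]
scene k3 4 [23.3 25.6 28.9]
scene k4 4 [26.4 29.4 30.7]
scene floor12 28.5
scene floor45 26.0
scene floor5e 27.3
side k1 5 [26.3 26.6 27. ]
side k2 4 [26.5 27.2 27.6]
side k3 4 [25.4 26.3 26.8]
side k4 5 [25.1 25.4 25.8]
side floor12 25.9
side floor5e 25.0
wrist k1 30 [25.8 26.2 26.8]
wrist k2 28 [25.9 26.3 27. ]
wrist k3 27 [25.5 26.4 27.1]
wrist k4 28 [25.8 26.2 26.7]
wrist k5 29 [25.5 26.3 26.9]
wrist floor12 25.7
wrist floor23 25.9
wrist floor34 25.7
wrist floor45 26.0
wrist floor5e 26.0
{'at': [154.9, 364.7], 'score': 0.53} [455.56662093 255.43026253  80.        ]
```

All five keys read about 0.4 mm above the floor, so they are home. I return to the stand at (452.3, 263.9).

>>> apply_moves(
  commands=[
    [[-0.015,-0.008,0,0,0],[-0.03,-0.015,0,0,0],[-0.035,-0.018,0,0,0],[-0.038,-0.019,0,0,0],[-0.038,-0.019,0,0,0],[-0.038,-0.019,0,0,0],[-0.035,-0.018,0,0,0],[-0.025,-0.013,0,0,0],[-0.014,-0.007,0,0,0],[0,0,0,0,0]],
  ],
)

```text
t: 33.4
tool_pos: [451.1, 263.9, 243.8]
ee_rot: [0.978, -0.209, -0.0, 0.0]
force: [0.5, -0.3, -1.1]
finger_gap: 23.4
grip_force: 68.9
```

```bash
cat > st.py <<'E'
from h import *
s=ctrl.read_state();Q=R.from_quat(s['ee_rot']).as_matrix();print(s['t'],s['tool_pos'],s['force'])
print('to stand, tool mm:',(Q.T@(np.array([452.3,263.9,99.8])-s['tool_pos'])).round(1))
c=cam('wrist');W=cloud(c)
with np.errstate(invalid='ignore'):
  m=(abs(W[...,2]-80)<4)&(abs(W[...,0]-453)<60)&(abs(W[...,1]-262)<60)
  if m.sum()>50:r=cv2.minAreaRect(W[m][:,:2].astype(np.float32));print(m.sum(),r)
E
python3 st.py
```

```text
33.4 [451.07052478 263.91471737 243.77250201] [ 0.45295792 -0.30085182 -1.06656351]
to stand, tool mm: [  1.2  -0.6 144. ]
3624 ((453.4625244140625, 261.6332092285156), (70.0794448852539, 70.17478942871094), 65.37052154541016)
```

>>> apply_moves(
  commands=[
    [[0.0012,-0.0006,0.01,0,0],[0,0,0.02,0,0],[0,0,0.025,0,0],[0,0,0.02,0,0],[0,0,0.015,0,0],[0,0,0.015,0,0],[0,0,0.015,0,0],[0,0,0.01,0,0],[0,0,0,0,0],[0,0,0,0,0]],
  ],
)

```text
t: 34.7
tool_pos: [453.7, 263.8, 114.7]
ee_rot: [0.978, -0.21, 0.0, -0.0]
force: [-0.0, -0.1, -1.6]
finger_gap: 23.3
grip_force: 68.9
```

>>> apply_moves(
  commands=[
    [[0,0,0.004,0,0],[0,0,0.004,0,0],[0,0,0.003,0,0],[0,0,0.002,0,0],[0,0,0,0,0],[0,0,0,0,0],[0,0,0,0,0],[0,0,0,0,0],[0,0,0,0,0],[0,0,0,0,0]],
  ],
)

```text
t: 35.95
tool_pos: [453.3, 263.5, 101.2]
ee_rot: [0.978, -0.21, 0.0, -0.0]
force: [-0.5, 0.5, -2.5]
finger_gap: 23.3
grip_force: 68.9
```

```bash
python3 st.py
```

```text
35.95 [453.32374075 263.46104372 101.23509704] [-0.47278302  0.50154195 -2.45563804]
to stand, tool mm: [-1.1  0.   1.4]
5988 ((459.223876953125, 259.1346130371094), (70.41010284423828, 58.10544967651367), 65.15332794189453)
```

Collar is about 1 mm above the stand. I ease down to contact.

>>> apply_moves(
  commands=[
    [[-0.0005,0,0.0005,0,0],[-0.0005,0,0.0005,0,0],[0,0,0.0005,0,0],[0,0,0.0005,0,0],[0,0,0,0,0],[0,0,0,0,0],[0,0,0,0,0],[0,0,0,0,0],[0,0,0,0,0],[0,0,0,0,0]],
  ],
)

```text
t: 37.25
tool_pos: [452.7, 263.8, 100.5]
ee_rot: [0.978, -0.21, 0.001, -0.0]
force: [-1.3, -1.3, 6.5]
finger_gap: 23.3
grip_force: 69.8
```

>>> apply_moves(
  commands=[
    [[0,0,-0.0006,0,0],[0,0,0,0,0],[0,0,0,0,0.35],[0,0,0,0,0.5],[0,0,0,0,0.7],[0,0,0,0,1],[0,0,0,0,1],[0,0,0,0,1],[0,0,0,0,1],[0,0,0,0,1]],
  ],
)

```text
t: 38.5
tool_pos: [452.4, 263.9, 99.8]
ee_rot: [0.978, -0.21, -0.0, -0.0]
force: [-0.6, -0.1, 0.6]
finger_gap: 85.2
grip_force: 0.0
```

>>> apply_moves(
  commands=[
    [[0,0,-0.005,0,1],[0,0,-0.015,0,1],[0,0,-0.025,0,1],[0,0,-0.03,0,1],[0,0,-0.03,0,1],[0,0,-0.03,0,1],[0,0,-0.03,0,1],[0,0,-0.01,0,1],[0,0,0,0,1],[0,0,0,0,1]],
  ],
)

```text
t: 39.75
tool_pos: [451.8, 263.4, 273.5]
ee_rot: [0.978, -0.21, -0.001, 0.001]
force: [0.7, -0.0, -0.6]
finger_gap: 85.3
grip_force: 0.0
```

Run:
```python
from plan import *
c=cam('wrist');W=cloud(c)
def box(m,n):
    p=W[m];r=cv2.minAreaRect(p[:,:2].astype(np.float32));print(n,len(p),np.round(r[0],1),np.round(r[1],1),r[2],np.median(p[:,2]))
with np.errstate(invalid='ignore'):
  z=W[...,2];near=(abs(W[...,0]-453)<55)&(abs(W[...,1]-262)<55)
  box(near&(z>144)&(z<160),'top');box(near&(z>76)&(z<83),'stand');box(near&(z>84)&(z<92),'collar')
for n in('scene','side'):
  c=cam(n);X=cloud(c);X[...,:2]=w2t(X[...,:2])
  with np.errstate(invalid='ignore'):
    q=X[(abs(X[...,2]-60)<5)&(X[...,1]<-45)&(X[...,1]>-145)&(X[...,0]>5)&(X[...,0]<34)];v=cv2.fitLine(q[:,:2].astype(np.float32),cv2.DIST_HUBER,0,.01,.01).ravel();print(n,'bar',len(q),v)
    g=X[(abs(X[...,2]-74)<4)&(abs(X[...,0]-50)<22)&(abs(X[...,1]+80)<22)];print('vial a',g.mean(0))
    g=X[(abs(X[...,2]-74)<4)&(abs(X[...,0]-54)<14)&(abs(X[...,1]+25)<22)];print('vial b',g.mean(0))
print(ctrl.read_state()['t'])
```

```text
top 663 [452.9 264.4] [24.1 24. ] 65.32345581054688 149.70395586264362
stand 2283 [453.3 261.8] [70.  70.3] 65.35173797607422 79.87623673529765
collar 492 [455.5 263.1] [43.1 37.5] 64.24256896972656 85.90896703442161
scene bar 119 [ 2.1321068e-02 -9.9977267e-01  2.7889719e+01 -9.1773590e+01]
vial a [ 52.66739793 -81.44323555  74.67932822]
vial b [ 53.18425593 -26.50137686  74.36948618]
side bar 174 [ 4.0985383e-02 -9.9915975e-01  2.2800810e+01 -9.1929573e+01]
vial a [ 49.83458693 -84.14406646  74.44185231]
vial b [ 50.68861874 -28.44506349  74.3832168 ]
39.9
```

```bash
python3 -c "
from h import *
print(ctrl.finish_job())"
```

```text
the job is handed in; nothing more can be done
None
```

The job is handed in, at about 40 s: the bar is at its far stop, all five keys measured home, and the stylus hangs upright in its grey stand, let go. The pass slowed and was nearly held up at key 4, where drag built to about 20 N down and 16 N back; I eased the press and carried on in the groove without lifting.

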